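Free a lens from a clamp whose wing nut has an unknown thread hand

ROBOT

A 6-joint arm with a two-finger parallel gripper is mounted at the origin on the work surface. World frame = base frame: x ahead of the robot, y to its left, z up, the work surface at z = 0. Lengths are in m, angles in rad, forces in N, time in s.
With the tool pointing down it reaches from about 0.35 to 0.975 m from the base axis. Payload 4.9 kg.
Tool frame: the origin (TCP) lies at the very end of the fingers, on their centre line; the grasp point (between the pads) lies 19 mm behind it; z points along the fingers, y is the line along which they close (so a half turn about z gives the same grasp; the last joint's range is limited). The gripper opens to 85 mm and grips with 20 to 120 N. Pads are 22 mm wide; open, the fingers measure 114 mm over their backs; the gripper's body (76 mm by 85 mm) begins 54 mm behind the grasp point. The pads swing forward as they close: fully open they stand 13 mm farther back than shut.
Start: joints at [1.08, 0.053, 1.613, -0, 1.476, -0.119], TCP at [0.227, 0.582, 0.231] pointing down, gripper open.
Joint ranges: [-3.01, 3.01], [-1.01, 2.22], [0.06, 2.58], [-1.02, 4.17], [0.09, 2.62], [-3.14, 3.14]. Speed limits (rad/s): [2.57, 2.57, 3.14, 3.14, 3.14, 3.14].

INTERFACE

Orientations are given as a rotation vector (axis times angle).
In Python, from station import ctrl, imaging gives the robot as it stands.
- The arm moves only by the tool play_rows, never from a script. Its argument "series" is a list of rows, each a list of 3 entries, a list of its own where there are three numbers: the opening, from 0 (shut) to 1 (fully open), then the shift along the tool's x, y, z each as a share of 0.05 m, from -1 to 1, then the turn, a rotation vector about the tool's x, y, z each as a share of 8 degrees, from -1 to 1. In form: [[grip, [dx, dy, dz], [ax, ay, az]], ...]. A call has 1 to 8 rows; each row shifts and turns the commanded pose from where the row before left it, along the tool's axes as they then stand; what a row does not reach is not made up. A row lasts 1/8 s, in which the tool goes at most 62.5 mm and 10.7 degrees, less where a joint would pass 70% of its speed; a pose out of reach is approached as far as the arm can. A call with a number of a shift or a turn outside -1 to 1 is refused whole. A call with a gripper value outside its range is refused whole. The fingers move at their own pace and stop on an object; "force" is the grip in N (left out, the last holds). Time passes only in rows, so rows that do not move let the fingers close. It gives the time, the measured TCP pose, the force, the opening and the grip force at its end, in the units of the state.
- ctrl.get_obs(): the state, without advancing time (a new reading comes with each control period).
- imaging.get_image(name): name is "scene" or "top"; returns a dict with "color" (400x640x3 uint8, blue, green, red), "fx", "fy", "cx", "cy" (pixels), "extrinsics" (4x4, takes a point from world to camera coordinates). Camera axes: x right, y down, z forward; pixel columns grow to the right and rows downward; lengths in m; the calibration is good to about 2 mm. A picture is of the moment at which its call begins. There is no depth.
- ctrl.finish_job(): hands the job in; it is judged then, once.
The state is a dict: "t": time; "q": joint angles; "dq": joint speeds; "effort": joint torques, N m; "tool_pos": TCP position; "tool_rot": TCP orientation; "contact_force": force on the tool from outside, world axes, zero at the start; "wrist_torque": the same for the moment, N m; "opening": finger opening in m; "grip_force": force on a finger pad.
Only numpy, scipy, OpenCV 4.12 (cv2) and the standard library are available. Lean on these libraries where they do the work, as an engineer would, in place of code of your own. Each camera call takes 0.05 s, during which the arm holds its last target. There are 200 camera calls.

TASK

Free the lens on the clamping fixture: slacken the wing nut, which may have a left-hand or a right-hand thread (try both ways: one way it is already tight and will not go, the other way it gives; do not force it), by about half a turn so that it lets go of the clamp bar, then draw the clamp bar back by its post as far as it goes, so that its tip is off the lens's flange. Leave the lens standing where it is and do not push the lens cap or the adapter ring about.

Things in the scene. Friction and masses are not known exactly. Their poses are not given: they have to be found in the camera images.
- fixture: aluminium base plate 220 x 90 x 18 mm, fixed to the bench; origin at bench level right under the wing nut's axis; the plate runs from -75 to +145 mm along its x. Its x axis points along the clamp bar from the bar's post (at -x) to the lens (at +x); z up.
- nut (a joint): turn of the wing nut, rad, + anticlockwise from above; within 0.04 of 0 at the start, fully tight. The thread hand varies unseen, more often left: a left-hand one loosens clockwise (to a stop at -3.3), a right-hand one anticlockwise (to +3.3); the other way a hard stop comes within 0.12 rad (damaged above 2 N m). Turns against 0.12 N m of friction. It lets go of the bar from 2.4 rad on: more than one grasp.
- nut_grip (a point): middle of the wing nut's grip, 70 mm above the bench: plain steel bar 48 mm long (along the point's x, which lies along the fixture's x when tight and turns with the nut), 12 mm thick (y), 22 mm tall (z, 11 mm above and below). Below it a neck 10 mm wide, 10 mm tall, then a collar 29 mm wide, 12 mm tall, on the clamp bar. The nut does not rise noticeably.
- bar (a joint): how far the clamp bar is drawn back, to the fixture's -x, m: 0 clamping, 0.026 fully back (end stop). Steel bar 28 mm wide, 10 mm thick, top 36.5 mm above the bench; when free it slides against 2.5 N of friction. Until the nut is slackened by 2.4 rad it is held and gives 3 mm at most.
- bar_post (a point): point on the axis of the upright steel post at the bar's near end, 62.5 mm above the bench, 74 mm from the nut's axis towards the fixture's -x when clamping; the post is 16 mm in diameter up to 70 mm above the bench, then a 20 mm head up to 80.5 mm. It moves with the bar.
- bar_tip (a point): middle of the lower edge of the bar's lens end; it overlaps the lens's flange by 6 mm when clamping
- lens: black lens standing loose on the fixture, 0.26 kg, 52 mm tall: flange 72 mm diameter and 6 mm thick at the bottom, barrel up to 62 mm diameter; origin at the centre of its underside, 20 mm above the bench, 100 mm from the nut's axis towards the fixture's +x
- lens_cap: bystander: black disc 74 mm diameter, 10 mm thick, beside the fixture on its +y side
- adapter_ring: bystander: dark steel ring 68 mm diameter, 14 mm tall, beside the fixture on its -y side
There are look-alikes about, which are no part of the job. What is shaped like the fixture but yellow is not meant.

How it is judged:
By the outcome, as a careful person would: the job done as asked, in the order asked, and still so for the second after the job is handed in, with the robot touching nothing.
It also fails if it takes over 64 s, if anything falls off the work surface, if the arm or the gripper's body presses on something with over 40 N, if the wrist force passes 120 N, or if a joint passes its speed limit or range.

## Working session

There is one attempt and no reset: what is moved stays moved. The work goes in short steps, Python scripts to look and compute and a tool call to move; the robot and the scene stay as the last step left them, time stands still between calls to the robot, and variables do not carry over. Pictures are saved under pics/ and viewed, at most 10 in all, crops included, and the job is handed in when it is done.

Besides the shell and the picture viewer there is one more tool, called after ">>>" as name(argument=value, ...), one argument or row to a line, values as JSON. play_rows: Moves the arm, as the interface text tells. Shift numbers are shares of 0.05 m and turn numbers shares of 8 degrees, none past 1 either way. Its arguments: {"type":"object","properties":{"series":{"type":"array"},"force":{"type":"number"}},"required":["series"]}

```bash
mkdir -p pics; ls; python3 - <<'E'
from station import ctrl, imaging
import cv2,numpy as np
np.set_printoptions(precision=4,suppress=True)
for n in("scene","top"):
    d=imaging.get_image(n); cv2.imwrite(f"pics/{n}0.png",d["color"]); print(n,d["fx"],d["fy"],d["cx"],d["cy"]); print(d["extrinsics"])
o=ctrl.get_obs(); print(o)
E
```

```text
pics
scene 457.8097979020556 457.8097979020556 321.0444478993537 196.68977543337985
[[ 0.4609  0.8875  0.0001 -0.2771]
 [ 0.5269 -0.2735 -0.8047 -0.2009]
 [-0.7141  0.3709 -0.5937  1.4322]
 [ 0.      0.      0.      1.    ]]
top 450.99138864323254 450.99138864323254 323.4954454813426 195.83380937670884
[[ 0.0044 -0.9997  0.0254  0.0321]
 [-0.9806 -0.0093 -0.1958  0.5338]
 [ 0.1959 -0.0241 -0.9803  0.7938]
 [ 0.      0.      0.      1.    ]]
{'t': 0.1, 'q': array([ 1.08  ,  0.0533,  1.6142,  0.    ,  1.476 , -0.119 ]), 'dq': array([ 0.0017, -0.0005, -0.0038,  0.0009, -0.0002,  0.0008]), 'effort': array([  0.0004, -39.4905, -37.1364,  -0.0001,   0.0039,   0.    ]), 'tool_pos': array([0.2268, 0.5818, 0.2302]), 'tool_rot': array([-0.5806, -3.0869,  0.0028]), 'contact_force': array([-0.5203, -0.8455,  0.2992]), 'wrist_torque': array([ 0.0119,  0.0157, -0.0412]), 'grip_force': 0.0, 'opening': 0.08571099551474361}
```

View pics/top0.png

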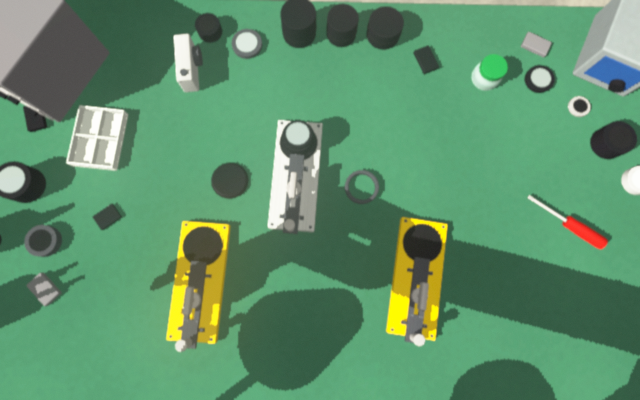

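View pics/scene0.png

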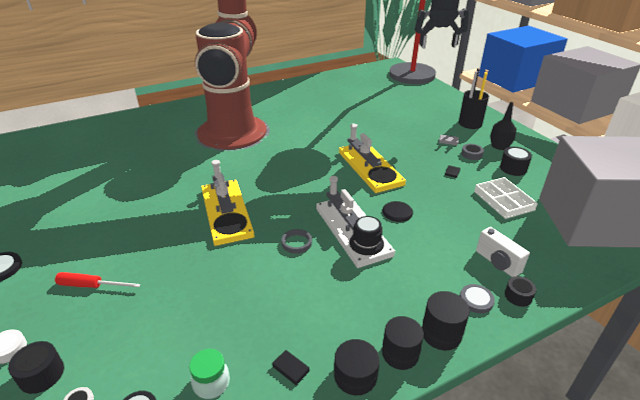

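Top view: there are three candidates. The yellow fixtures at (198,283) and (418,280) are look-alikes. The bare aluminium one at (296,177) is the one meant: it carries the lens, with the cap at (230,181) and the ring at (362,187) beside it. Next I measure its plate and check an enlarged crop.

```bash
cat > h.py <<'E'
import cv2,numpy as np
from station import ctrl,imaging
np.set_printoptions(precision=4,suppress=True)
def ray(d,u,v,z):
    E=d["extrinsics"];R,t=E[:3,:3],E[:3,3];c=-R.T@t
    r=R.T@np.array([(u-d["cx"])/d["fx"],(v-d["cy"])/d["fy"],1]);return c+r*(z-c[2])/r[2]
def proj(d,p):
    q=d["extrinsics"][:3,:3]@p+d["extrinsics"][:3,3];return np.array([d["fx"]*q[0]/q[2]+d["cx"],d["fy"]*q[1]/q[2]+d["cy"]])
E
python3 - <<'E'
from h import *
d=imaging.get_image("top");im=d["color"]
hsv=cv2.cvtColor(im,cv2.COLOR_BGR2HSV)
m=((hsv[...,1]<45)&(hsv[...,2]>120)).astype(np.uint8)
w=np.zeros_like(m);w[105:245,255:335]=1;m*=w
m=cv2.morphologyEx(m,cv2.MORPH_OPEN,np.ones((3,3)))
ys,xs=np.nonzero(m);P=np.array([ray(d,x,y,.018)[:2] for x,y in zip(xs,ys)],np.float32)
r=cv2.minAreaRect(P);b=cv2.boxPoints(r);print(r);print(b)
# x axis: along long side, pointing away from the robot (lens)
e=[b[1]-b[0],b[2]-b[1]];x=max(e,key=np.linalg.norm);x=x/np.linalg.norm(x);x*=np.sign(x[0])
yaw=np.arctan2(x[1],x[0]);y=np.array([-x[1],x[0]]);c=np.array(r[0]);o=c-.035*x
print("origin",o,"yaw",yaw,np.degrees(yaw))
s=6;big=cv2.resize(im[110:240,250:350],None,fx=s,fy=s,interpolation=cv2.INTER_CUBIC)[:, :600]
for p,h in((0,.081),(-.074,.0805),(.1,.072)):
    u=proj(d,np.array([*(o+p*x),h]));print(p,h,u);cv2.drawMarker(big,tuple(int(k) for k in (u-[250,110]+.5)*s),(0,0,255),0,14,1)
for t in b: 
    u=proj(d,np.array([*t,.018]));cv2.drawMarker(big,tuple(int(k) for k in (u-[250,110]+.5)*s),(255,0,0),0,14,1)
big=cv2.resize(big,None,fx=.75,fy=.75);cv2.imwrite("pics/c1.png",big)
sc=imaging.get_image("scene")
a=sc["color"]
for p,h in((0,.081),(-.074,.0805),(.1,.072)):
    u=proj(sc,np.array([*(o+p*x),h]));print(p,h,u)
s=6;S=cv2.resize(a[165:270,305:400],None,fx=s,fy=s,interpolation=cv2.INTER_CUBIC)
for p,h in((0,.081),(-.074,.0805),(.1,.072)):
    u=proj(sc,np.array([*(o+p*x),h]));cv2.drawMarker(S,tuple(int(k) for k in (u-[305,165]+.5)*s),(0,0,255),0,14,1)
cv2.imwrite("pics/c2.png",S[:590])
E
```

```text
((0.5832141637802124, 0.09066757559776306), (0.0920356959104538, 0.22266821563243866), 86.07364654541016)
[[0.469  0.0524]
 [0.6911 0.0371]
 [0.6974 0.129 ]
 [0.4753 0.1442]]
origin [0.5483 0.0931] yaw -0.068527795 -3.9263532
0 0.081 [292.4207 184.5103]
-0.074 0.0805 [288.8508 224.8729]
0.1 0.072 [297.219  133.8419]
0 0.081 [347.0005 195.5199]
-0.074 0.0805 [333.1904 178.7036]
0.1 0.072 [367.9079 224.8935]
```

View pics/c1.png

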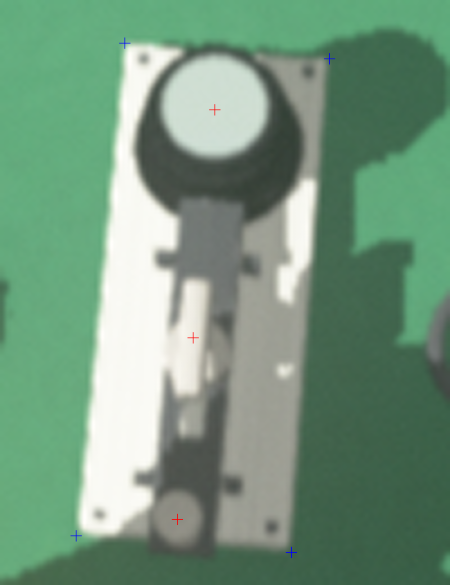

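View pics/c2.png

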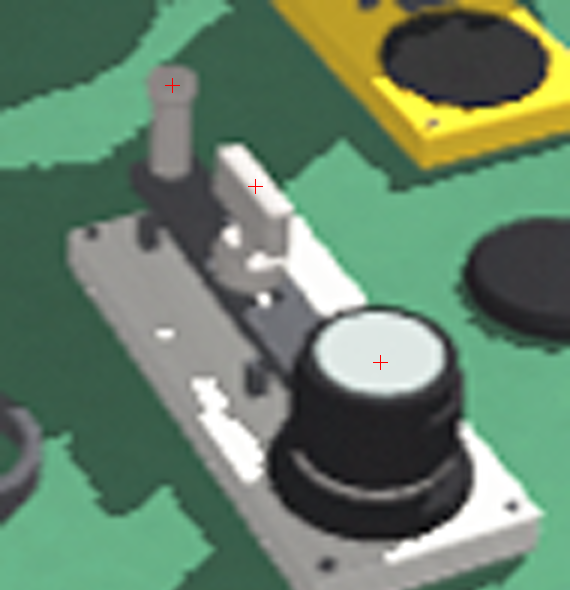

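The red markers from the plate fit land on the nut, the post head (crop c1 at (178,519)) and the lens top in both views. The origin is (0.548, 0.093) with yaw −3.9°. I'll turn the tool to the fixture's yaw and travel to a point above the nut.

>>> play_rows(
  series=[
    [0.5,[0,0,0],[0,0,-0.725]],
    [0.5,[0,0,0],[0,0,-0.725]],
    [0.5,[0,0,0],[0,0,-0.725]],
    [0.5,[-0.6,-0.8,0],[0,0,0]],
    [0.5,[-0.6,-0.8,0],[0,0,0]],
    [0.5,[-0.6,-0.8,0],[0,0,0]],
    [0.5,[-0.6,-0.8,0],[0,0,0]],
    [0.5,[-0.6,-0.8,0],[0,0,0]],
  ],
  force=25,
)

```text
t: 1.2
tool_pos: [0.3636, 0.3711, 0.2311]
tool_rot: [0.107, 3.14, -0.0]
contact_force: [-0.1, 0.6, 0.3]
opening: 0.0426
grip_force: 0.0
```

>>> play_rows(
  series=[
    [0.5,[-0.6,-0.8,0],[0,0,0]],
    [0.5,[-0.6,-0.8,0],[0,0,0]],
    [0.5,[-0.6,-0.8,0],[0,0,0]],
    [0.5,[-0.6,-0.8,0],[0,0,0]],
    [0.5,[-0.6,-0.8,0],[0,0,0]],
    [0.5,[-0.6,-0.8,0.4],[0,0,0]],
    [0.5,[0,0,0.6],[0,0,0]],
    [0.5,[0,0,0],[0,0,0]],
  ],
)

```text
t: 2.2
tool_pos: [0.5245, 0.1201, 0.1781]
tool_rot: [-0.109, -3.133, 0.001]
contact_force: [-1.0, 0.1, -0.1]
opening: 0.0424
grip_force: 0.0
```

```bash
cat >> h.py <<'E'
from scipy.spatial.transform import Rotation as Ro
def go(target,zrotdeg=None):
    o=ctrl.get_obs();R=Ro.from_rotvec(o["tool_rot"]).as_matrix()
    print("pos",o["tool_pos"],"q6",o["q"][5],"x-yaw",np.degrees(np.arctan2(R[1,0],R[0,0])),"zaxis",R[:,2])
    print("shares",R.T@(np.array(target)-o["tool_pos"])/.05,"F",o["contact_force"],"T",o["wrist_torque"],"open",o["opening"],"grip",o["grip_force"],"t",o["t"])
E
python3 -c "
from h import *
go([.5483,.0931,.056])"
```

```text
pos [0.5245 0.1201 0.1781] q6 -1.4147854929996246 x-yaw 176.0309290271354 zaxis [-0.0065 -0.0005 -1.    ]
shares [-0.5289 -0.504   2.4399] F [-0.9881  0.0671 -0.092 ] T [ 0.0771 -0.0004 -0.0562] open 0.04244705810428505 grip 0.0 t 2.2
```

>>> play_rows(
  series=[
    [0.5,[-0.27,-0.25,0],[0,0,0]],
    [0.5,[-0.26,-0.25,0],[0,0,0]],
    [0.5,[0,0,0.8],[0,0,0]],
    [0.5,[0,0,0.6],[0,0,0]],
    [0.5,[0,0,0],[0,0,0]],
  ],
)

```text
t: 2.82
tool_pos: [0.5501, 0.0936, 0.1094]
tool_rot: [-0.107, -3.136, 0.001]
contact_force: [-0.6, 0.1, 0.0]
opening: 0.0428
grip_force: 0.0
```

```bash
python3 -c "
from h import *
go([.5483,.0931,.056])
a=[]
for n,b in(('top',(110,240,240,350)),('scene',(150,270,300,410))):
    d=imaging.get_image(n);a.append(cv2.resize(d['color'][b[0]:b[1],b[2]:b[3]],(396,468 if n=='top' else 432),interpolation=cv2.INTER_CUBIC)[:432])
cv2.imwrite('pics/c3.png',np.hstack(a))"
```

```text
pos [0.5501 0.0936 0.1094] q6 -1.4672918539451234 x-yaw 176.0891527501387 zaxis [-0.0043 -0.0003 -1.    ]
shares [ 0.0305 -0.0111  1.069 ] F [-0.6151  0.0911  0.0254] T [-0.0722 -0.0153  0.0042] open 0.04284699737643431 grip 0.0 t 2.825
```

View pics/c3.png

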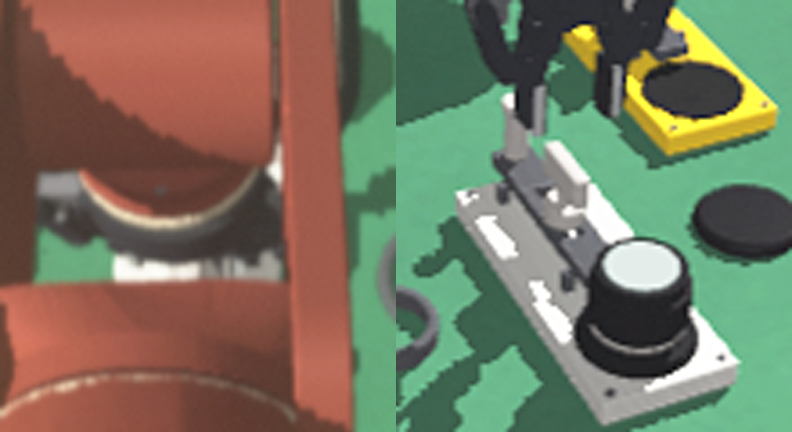

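The top view is blocked by the arm. The scene view shows the two fingers at about (535,110) and (608,95) in the crop, straddling the nut bar at (565,175) from above. I'll descend and close gently.

>>> play_rows(
  series=[
    [0.5,[0.03,-0.01,0.35],[0,0,0]],
    [0.5,[0,0,0.35],[0,0,0]],
    [0.5,[0,0,0.35],[0,0,0]],
    [0.5,[0,0,0],[0,0,0]],
    [0,[0,0,0],[0,0,0]],
    [0,[0,0,0],[0,0,0]],
    [0,[0,0,0],[0,0,0]],
    [0,[0,0,0],[0,0,0]],
  ],
  force=25,
)

```text
t: 3.92
tool_pos: [0.5502, 0.0941, 0.0596]
tool_rot: [0.107, 3.138, 0.001]
contact_force: [-0.1, 2.5, 1.7]
opening: 0.0115
grip_force: 30.2
```

```bash
python3 -c "
from h import *
go([.5483,.0931,.056])"
```

```text
pos [0.5502 0.0941 0.0596] q6 -1.4672066267821742 x-yaw 176.09246414042184 zaxis [ 0.0016  0.0008 -1.    ]
shares [ 0.0361 -0.0222  0.0723] F [-0.1335  2.471   1.6983] T [ 0.3609 -0.0662 -0.0951] open 0.011451030716736746 grip 30.16808331012726 t 3.925
```

>>> play_rows(
  series=[
    [0,[0,0,0],[0,0,0.2]],
    [0,[0,0,0],[0,0,0.2]],
    [0,[0,0,0],[0,0,0.2]],
    [0,[0,0,0],[0,0,0]],
  ],
)

```text
t: 4.42
tool_pos: [0.5502, 0.094, 0.0596]
tool_rot: [0.24, 3.131, 0.001]
contact_force: [-0.3, 3.7, 5.1]
opening: 0.0112
grip_force: 30.6
```

```bash
python3 -c "
from h import *
go([.5483,.0931,.056])"
```

```text
pos [0.5502 0.094  0.0596] q6 -1.382703919061049 x-yaw 171.2515346677661 zaxis [ 0.0014  0.0005 -1.    ]
shares [ 0.0342 -0.0225  0.0716] F [-0.2971  3.7024  5.0879] T [ 0.6035 -0.022   0.1812] open 0.011222598425318638 grip 30.554940104484558 t 4.425
```

>>> play_rows(
  series=[
    [0,[0,0,0],[0,0,0.2]],
    [0,[0,0,0],[0,0,0.2]],
    [0,[0,0,0],[0,0,0]],
  ],
)

```text
t: 4.8
tool_pos: [0.5501, 0.0939, 0.0596]
tool_rot: [0.324, 3.124, 0.0]
contact_force: [-0.9, 3.6, 6.1]
opening: 0.0113
grip_force: 37.0
```

```bash
python3 -c "
from h import *
go([.5483,.0931,.056])"
```

```text
pos [0.5501 0.0939 0.0596] q6 -1.3284042186531702 x-yaw 168.16045362042962 zaxis [ 0.0011 -0.0001 -1.    ]
shares [ 0.0316 -0.0221  0.0726] F [-0.9131  3.5855  6.0872] T [0.6708 0.0081 0.7228] open 0.011345249988810242 grip 36.97448015213013 t 4.8
```

The torque climbs to 0.72 N m after about 7°, so that is the tight side. I'll go anticlockwise.

>>> play_rows(
  series=[
    [0,[0,0,0],[0,0,-0.4]],
    [0,[0,0,0],[0,0,-0.4]],
    [0,[0,0,0],[0,0,-0.4]],
    [0,[0,0,0],[0,0,-0.4]],
    [0,[0,0,0],[0,0,-0.4]],
    [0,[0,0,0],[0,0,0]],
  ],
)

```text
t: 5.55
tool_pos: [0.5501, 0.0941, 0.0596]
tool_rot: [-0.111, 3.138, 0.001]
contact_force: [0.6, 4.5, 5.1]
opening: 0.0113
grip_force: 30.6
```

```bash
python3 -c "
from h import *
go([.5483,.0931,.056])"
```

```text
pos [0.5501 0.0941 0.0596] q6 -1.6061906871755738 x-yaw -175.95075111063517 zaxis [ 0.0012  0.001  -1.    ]
shares [ 0.0374 -0.0181  0.0715] F [0.6271 4.5193 5.098 ] T [0.7222 0.0261 0.1241] open 0.01126239272876546 grip 30.568261742591858 t 5.55
```

>>> play_rows(
  series=[
    [0,[0,0,0],[0,0,-0.4]],
    [0,[0,0,0],[0,0,-0.4]],
    [0,[0,0,0],[0,0,-0.4]],
    [0,[0,0,0],[0,0,-0.4]],
    [0,[0,0,0],[0,0,0]],
  ],
)

```text
t: 6.18
tool_pos: [0.5501, 0.0943, 0.0596]
tool_rot: [-0.46, 3.106, 0.002]
contact_force: [-0.6, 5.2, 6.0]
opening: 0.0119
grip_force: 30.6
```

```bash
python3 -c "
from h import *
go([.5483,.0931,.056])"
```

```text
pos [0.5501 0.0943 0.0596] q6 -1.8295928252848368 x-yaw -163.15313472982209 zaxis [ 0.0012  0.0013 -1.    ]
shares [ 0.0413 -0.0126  0.0715] F [-0.5763  5.1896  6.0117] T [0.8287 0.0509 0.0609] open 0.011895947964768673 grip 30.572301149368286 t 6.175
```

It gives freely this way (right-hand thread), now 21° round. I continue by 60°, then regrasp.

>>> play_rows(
  series=[
    [0,[0,0,0],[0,0,-0.94]],
    [0,[0,0,0],[0,0,-0.94]],
    [0,[0,0,0],[0,0,-0.94]],
    [0,[0,0,0],[0,0,-0.94]],
    [0,[0,0,0],[0,0,-0.94]],
    [0,[0,0,0],[0,0,-0.94]],
    [0,[0,0,0],[0,0,-0.94]],
    [0,[0,0,0],[0,0,-0.94]],
  ],
)

```text
t: 7.18
tool_pos: [0.5496, 0.0948, 0.0596]
tool_rot: [-1.959, 2.454, 0.003]
contact_force: [-2.7, 6.5, 6.9]
opening: 0.0115
grip_force: 30.8
```

>>> play_rows(
  series=[
    [0,[0,0,0],[0,0,0]],
    [0.4,[0,0,0],[0,0,0]],
    [0.4,[0,0,0],[0,0,0]],
    [0.4,[0,0,0],[0,0,0]],
  ],
)

```text
t: 7.68
tool_pos: [0.5491, 0.0933, 0.0582]
tool_rot: [1.955, -2.457, -0.0]
contact_force: [-0.6, -0.0, 0.5]
opening: 0.0346
grip_force: 0.0
```

```bash
python3 -c "
from h import *
go([.5483,.0931,.056])"
```

```text
pos [0.5491 0.0933 0.0582] q6 -2.8799995743806686 x-yaw -102.97533672877954 zaxis [-0.0012 -0.0006 -1.    ]
shares [0.0066 0.0141 0.0432] F [-0.5932 -0.0222  0.539 ] T [ 0.0036 -0.0404  0.0094] open 0.03456011530014405 grip 0.0 t 7.675
```

>>> play_rows(
  series=[
    [0.4,[0,0,-0.5],[0,0,0]],
    [0.4,[0,0,-0.5],[0,0,0]],
    [0.4,[0,0,0],[0,0,1]],
    [0.4,[0,0,0],[0,0,1]],
    [0.4,[0,0,0],[0,0,1]],
    [0.4,[0,0,0],[0,0,1]],
    [0.4,[0,0,0],[0,0,1]],
    [0.4,[0,0,0],[0,0,1]],
  ],
)

```text
t: 8.68
tool_pos: [0.5493, 0.0934, 0.1084]
tool_rot: [0.78, -3.042, 0.0]
contact_force: [-0.3, -0.6, 0.1]
opening: 0.0344
grip_force: 0.0
```

>>> play_rows(
  series=[
    [0.4,[0,0,0],[0,0,1]],
    [0.4,[0,0,0],[0,0,1]],
    [0.4,[0,0,0],[0,0,1]],
    [0.4,[0,0,0],[0,0,1]],
    [0.4,[0,0,0],[0,0,1]],
    [0.4,[0,0,0],[0,0,1]],
    [0.4,[0,0,0],[0,0,1]],
    [0.4,[0,0,0],[0,0,1]],
  ],
)

```text
t: 9.68
tool_pos: [0.5493, 0.0934, 0.1085]
tool_rot: [-0.951, -2.994, 0.001]
contact_force: [-0.3, 0.7, -0.3]
opening: 0.0344
grip_force: 0.0
```

>>> play_rows(
  series=[
    [0.4,[0,0,0],[0,0,1]],
    [0.4,[0,0,0],[0,0,1]],
    [0.4,[0,0,0],[0,0,1]],
    [0.4,[0,0,0],[0,0,1]],
    [0.4,[0,0,0],[0,0,1]],
    [0.4,[0,0,0],[0,0,1]],
    [0.4,[0,0,0],[0,0,1]],
    [0.4,[0,0,0],[0,0,1]],
  ],
)

```text
t: 10.68
tool_pos: [0.5493, 0.0934, 0.1084]
tool_rot: [-2.393, -2.035, 0.001]
contact_force: [1.1, -0.2, 0.3]
opening: 0.0337
grip_force: 0.0
```

>>> play_rows(
  series=[
    [0.4,[0,0,0],[0,0,0.5]],
    [0.4,[0,0,0],[0,0,0]],
  ],
)

```text
t: 10.92
tool_pos: [0.5494, 0.0934, 0.1085]
tool_rot: [-2.457, -1.957, 0.001]
contact_force: [0.4, -0.3, -0.3]
opening: 0.0342
grip_force: 0.0
```

```bash
python3 -c "
from h import *
go([.5490,.0933,.058])"
```

```text
pos [0.5494 0.0934 0.1085] q6 0.2605698408131973 x-yaw 77.0862616114478 zaxis [-0.0006 -0.0003 -1.    ]
shares [-0.0037 -0.006   1.0099] F [ 0.3553 -0.2982 -0.2528] T [-0.0147 -0.0083  0.0527] open 0.034195881976978926 grip 0.0 t 10.925
```

>>> play_rows(
  series=[
    [0.4,[0,0,0.5],[0,0,0]],
    [0.4,[0,0,0.5],[0,0,0]],
    [0.4,[0,0,0],[0,0,0]],
    [0,[0,0,0],[0,0,0]],
    [0,[0,0,0],[0,0,0]],
    [0,[0,0,0],[0,0,0]],
    [0,[0,0,0],[0,0,0]],
  ],
  force=25,
)

```text
t: 11.8
tool_pos: [0.5495, 0.0939, 0.06]
tool_rot: [-2.457, -1.957, 0.0]
contact_force: [-5.5, 1.1, 4.3]
opening: 0.0115
grip_force: 28.8
```

>>> play_rows(
  series=[
    [0,[0,0,0],[0,0,-0.9]],
    [0,[0,0,0],[0,0,-0.9]],
    [0,[0,0,0],[0,0,-0.9]],
    [0,[0,0,0],[0,0,-0.9]],
    [0,[0,0,0],[0,0,-0.9]],
    [0,[0,0,0],[0,0,-0.9]],
    [0,[0,0,0],[0,0,0]],
  ],
)

```text
t: 12.68
tool_pos: [0.5497, 0.094, 0.06]
tool_rot: [1.566, 2.724, 0.001]
contact_force: [-5.2, 0.6, 5.6]
opening: 0.0115
grip_force: 29.0
```

```bash
python3 -c "
from h import *
go([.5490,.0933,.058])"
```

```text
pos [0.5497 0.094  0.06  ] q6 -0.4917392541556009 x-yaw 120.20693891412104 zaxis [ 0.0003  0.0004 -1.    ]
shares [-0.0045 -0.0187  0.0399] F [-5.1525  0.5823  5.6023] T [0.2554 0.8161 0.1214] open 0.011520051785006969 grip 28.961905539035797 t 12.675
```

>>> play_rows(
  series=[
    [0,[0,0,0],[0,0,-0.92]],
    [0,[0,0,0],[0,0,-0.92]],
    [0,[0,0,0],[0,0,-0.92]],
    [0,[0,0,0],[0,0,-0.92]],
    [0,[0,0,0],[0,0,-0.92]],
    [0,[0,0,0],[0,0,-0.92]],
    [0,[0,0,0],[0,0,0]],
  ],
)

```text
t: 13.55
tool_pos: [0.5498, 0.0942, 0.06]
tool_rot: [0.428, 3.112, 0.002]
contact_force: [-4.9, 1.8, 5.2]
opening: 0.0112
grip_force: 28.9
```

>>> play_rows(
  series=[
    [0.4,[0,0,0],[0,0,0]],
    [0.4,[0,0,0],[0,0,0]],
    [0.4,[0,0,0],[0,0,0]],
    [0.4,[0,0,-0.6],[0,0,0]],
    [0.4,[0,0,-0.6],[0,0,0]],
    [0.4,[0,0,0],[0,0,0]],
  ],
)

```text
t: 14.3
tool_pos: [0.5519, 0.0937, 0.122]
tool_rot: [0.426, 3.106, 0.002]
contact_force: [-0.4, -0.2, 0.5]
opening: 0.0341
grip_force: 0.0
```

```bash
python3 -c "
from h import *
go([.5490,.0933,.058])"
```

```text
pos [0.5519 0.0937 0.122 ] q6 -1.263121210656711 x-yaw 164.3948687804536 zaxis [ 0.0065  0.0001 -1.    ]
shares [ 0.0612 -0.0256  1.2789] F [-0.4154 -0.1728  0.505 ] T [-0.0015  0.0099 -0.0419] open 0.03412055057105934 grip 0.0 t 14.3
```

The nut is slackened by 168° (2.94 rad). Next I go to the post.

>>> play_rows(
  series=[
    [0.5,[0,0,0],[0,0,-0.73]],
    [0.5,[0,0,0],[0,0,-0.73]],
    [0.5,[0.5,0,0],[0,0,0]],
    [0.5,[0.5,0,0],[0,0,0]],
    [0.5,[0.5,0,0],[0,0,0]],
    [0.5,[0,0,0],[0,0,0]],
  ],
)

```text
t: 15.05
tool_pos: [0.473, 0.0988, 0.1172]
tool_rot: [-0.107, -3.138, 0.0]
contact_force: [-0.6, 0.3, -0.1]
opening: 0.0428
grip_force: 0.0
```

```bash
python3 -c "
from h import *
go([.4752,.0988,.046])
a=[]
for n,b in(('top',(110,240,240,350)),('scene',(150,270,300,410))):
    d=imaging.get_image(n);a.append(cv2.resize(d['color'][b[0]:b[1],b[2]:b[3]],(396,432),interpolation=cv2.INTER_CUBIC))
cv2.imwrite('pics/c4.png',np.hstack(a))"
```

```text
pos [0.473  0.0988 0.1172] q6 -1.4509603911275808 x-yaw 176.10899555817386 zaxis [-0.002  -0.0002 -1.    ]
shares [-0.046   0.0025  1.4232] F [-0.5977  0.2745 -0.1255] T [ 0.0301  0.0301 -0.0015] open 0.042761229145379866 grip 0.0 t 15.05
```

View pics/c4.png

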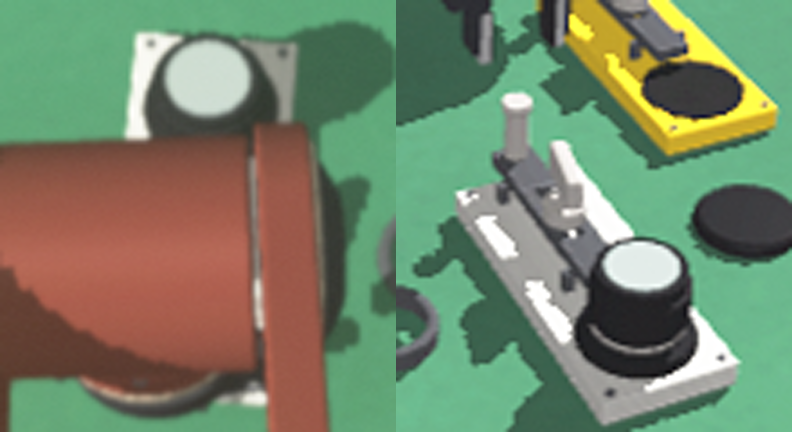

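The nut wing at (565,178) has turned to nearly half a turn. The fingers at (485,35) and (553,25) stand either side of the post at (516,115). I'll descend and grip the post.

>>> play_rows(
  series=[
    [0.5,[-0.04,0,0.47],[0,0,0]],
    [0.5,[0,0,0.47],[0,0,0]],
    [0.5,[0,0,0.47],[0,0,0]],
    [0.5,[0,0,0],[0,0,0]],
    [0,[0,0,0],[0,0,0]],
    [0,[0,0,0],[0,0,0]],
    [0,[0,0,0],[0,0,0]],
  ],
  force=40,
)

```text
t: 16.02
tool_pos: [0.478, 0.0991, 0.0495]
tool_rot: [0.107, 3.137, 0.002]
contact_force: [1.5, 3.9, 0.5]
opening: 0.0179
grip_force: 39.0
```

>>> play_rows(
  series=[
    [0,[0.1,0,0],[0,0,0]],
    [0,[0.1,0,0],[0,0,0]],
    [0,[0,0,0],[0,0,0]],
  ],
)

```text
t: 16.4
tool_pos: [0.467, 0.0998, 0.0494]
tool_rot: [0.107, 3.139, 0.001]
contact_force: [0.6, 4.9, 5.3]
opening: 0.0177
grip_force: 39.6
```

```bash
python3 -c "
from h import *
go([.4752,.0988,.046])"
```

```text
pos [0.467  0.0998 0.0494] q6 -1.4490860609801777 x-yaw 176.1044830839694 zaxis [ 0.0012  0.0009 -1.    ]
shares [-0.1652 -0.0089  0.0677] F [0.6293 4.9226 5.2536] T [ 0.6448 -0.0115 -0.0158] open 0.01768483420229907 grip 39.576768124097725 t 16.4
```

The bar slides freely. I continue to the end stop in small rows.

>>> play_rows(
  series=[
    [0,[0.1,0,0],[0,0,0]],
    [0,[0.1,0,0],[0,0,0]],
    [0,[0.06,0,0],[0,0,0]],
    [0,[0.04,0,0],[0,0,0]],
    [0,[0.04,0,0],[0,0,0]],
    [0,[0,0,0],[0,0,0]],
  ],
)

```text
t: 17.15
tool_pos: [0.452, 0.1009, 0.0495]
tool_rot: [0.107, 3.134, 0.002]
contact_force: [7.4, 4.7, -0.5]
opening: 0.0177
grip_force: 39.3
```

```bash
python3 -c "
from h import *
go([.4752,.0988,.046])"
```

```text
pos [0.452  0.1009 0.0495] q6 -1.444541278364684 x-yaw 176.08785247367754 zaxis [ 0.0062  0.001  -1.    ]
shares [-0.4652 -0.0095  0.0729] F [ 7.405   4.6678 -0.4643] T [ 0.7378 -1.1132  0.0286] open 0.017665465382023557 grip 39.265435778943356 t 17.15
```

>>> play_rows(
  series=[
    [0,[0.04,0,0],[0,0,0]],
    [0,[0.02,0,0],[0,0,0]],
    [0,[0,0,0],[0,0,0]],
  ],
)

```text
t: 17.52
tool_pos: [0.4521, 0.1008, 0.0497]
tool_rot: [0.107, 3.125, 0.002]
contact_force: [20.2, 6.0, -10.9]
opening: 0.0175
grip_force: 39.3
```

```bash
python3 -c "
from h import *
go([.4752,.0988,.046])"
```

```text
pos [0.4521 0.1008 0.0497] q6 -1.4436857677959212 x-yaw 176.06661105311645 zaxis [ 0.0148  0.001  -0.9999]
shares [-0.4633 -0.009   0.0813] F [ 20.2404   5.9661 -10.8589] T [ 0.7035 -2.8631  0.019 ] open 0.017506517761457757 grip 39.34314116311725 t 17.525
```

At the end stop: force rises with no further motion. I'll ease off, release, rise and move clear to look.

>>> play_rows(
  series=[
    [0,[-0.05,0,0],[0,0,0]],
    [0.5,[0,0,0],[0,0,0]],
    [0.5,[0,0,0],[0,0,0]],
    [0.5,[0,0,0],[0,0,0]],
    [0.5,[0,0,-0.7],[0,0,0]],
    [0.5,[0,0,-0.9],[0,0,0]],
    [0.5,[0,0,-0.9],[0,0,0]],
    [0.5,[0,0,-0.9],[0,0,0]],
  ],
)

```text
t: 18.52
tool_pos: [0.4486, 0.1003, 0.2193]
tool_rot: [-0.107, -3.139, 0.001]
contact_force: [0.8, -0.9, -0.5]
opening: 0.0428
grip_force: 0.0
```

>>> play_rows(
  series=[
    [0.5,[0,0.9,0],[0,0,0]],
    [0.5,[0,0.9,0],[0,0,0]],
    [0.5,[0,0.9,0],[0,0,0]],
    [0.5,[0,0.9,0],[0,0,0]],
    [0.5,[0,0.9,0],[0,0,0]],
    [0.5,[0,0.9,0],[0,0,0]],
    [0.5,[0,0.9,0],[0,0,0]],
    [0.5,[0,0,0],[0,0,0]],
  ],
)

```text
t: 19.52
tool_pos: [0.47, 0.4167, 0.2173]
tool_rot: [-0.102, -3.139, 0.002]
contact_force: [0.1, -0.2, 1.0]
opening: 0.0425
grip_force: 0.0
```

```bash
python3 -c "
from h import *
go([.4752,.0988,.046])
a=[]
for n,b in(('top',(110,240,240,350)),('scene',(150,270,300,410))):
    d=imaging.get_image(n);a.append(cv2.resize(d['color'][b[0]:b[1],b[2]:b[3]],(396,468 if n=='top' else 432),interpolation=cv2.INTER_CUBIC))
    if n=='top':
        s=np.array([.9977,-.0685]);p=np.array([.549,.0935])
        print('post',proj(d,np.array([*(p-.1*s),.0805])))
a[1]=cv2.copyMakeBorder(a[1],0,36,0,0,0)
cv2.imwrite('pics/c5.png',np.hstack(a))"
```

```text
pos [0.47   0.4167 0.2173] q6 -0.8987605335962693 x-yaw 176.2721754135406 zaxis [-0.0013 -0.0011 -1.    ]
shares [-0.5212 -6.3333  3.4325] F [ 0.1254 -0.2371  0.9792] T [ 0.0299 -0.0126  0.0094] open 0.04249103110320895 grip 0.0 t 19.525
post [287.322  238.9865]
```

View pics/c5.png

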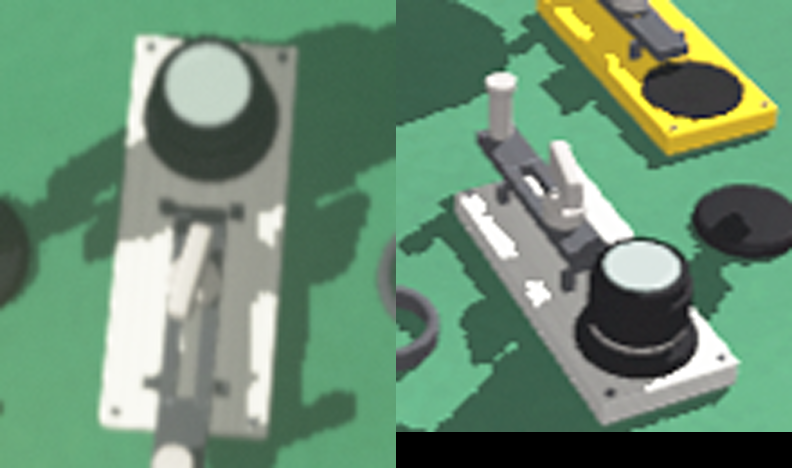

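The bar tip (top crop, about (200,207)) is well clear of the flange edge (about (210,182)). The post head at (172,458) matches full travel (expected (170,464)), and the lens, cap and ring have not moved.

```bash
python3 -c "
from station import ctrl
print(ctrl.finish_job())"
```

```text
the job is handed in; nothing more can be done
None
```

The job is handed in: the right-hand nut was slackened about 168° anticlockwise, the clamp bar was drawn back to its end stop with its tip off the lens's flange, the lens, cap and ring were left where they were, and it took about 20 s of the 64 s allowed.

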